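# Re-cap a camera-barrel clamp, set its nut and flip the cam lever shut

### The job

The camera barrel's split clamp is missing its top half: flip the red cam lever right open, then, while it is open, seat the clamp's own cap (the one with teal stripes matching the saddle) fully home over the barrel and turn the brass adjusting nut until its red line points at the green mark on the dial, without turning the dial itself. Then flip the lever fully closed onto the cap and let go. Leave the other caps and the things on the bench where they are.

Things in the scene. Friction and masses are not known exactly. Their poses are not given: they have to be found in the camera images.
- fixture: Clamp fixture, fixed: black base plate 170 (x) x 220 (y) x 10 high; origin under its centre, z up. Its aluminium deck (140 x 210, 12 thick) slopes down towards the fixture's -x side (robot's side) by 25 deg (0.436 rad). Deck axes: x uphill, y = fixture's y (level), z out of the deck. All on the deck stands square to it, so work there wants the tool tilted 25 deg.
- deck_centre (a point): Centre of the deck's top surface, 62 above the bench; axes = deck axes. Deck positions (x, y, height) below count from here. A black barrel of 24 dia is fixed in the saddle along deck y (y -45 to +65), its axis 20 above the deck.
- saddle_seat (a point): Centre of the top face of the clamp's grey lower half (saddle, 68 x 40, teal patches beside it), at deck (0, 0, 20); deck axes. The barrel stands 12 above the face. Two steel dowels, 8 dia, 9 high, tapered tips, stand on the face at (x, y) = (27, 6) and (-27, -6) from here. A fully seated cap has its origin here, its z along this z; its play is 1.5 in y, 2 in x.
- cap_teal: Grey cap, 64 (x) x 34 (y) x 34 high, 160 g, two teal stripes on top. Origin: centre of underside; z up out of its top. A channel 28 wide, 14 high runs under it along y; each end leg has a slot 11 wide (y), 11 deep (x), 14 high, open outward, centred on y +6 (+x leg) and -6 (-x leg). The saddle's original half: it fits the dowels, either way round. Lies upright on the bench; grip across its 34 mm (y).
- cap_orange: Grey cap, 64 (x) x 34 (y) x 34 high, 160 g, two orange stripes on top. Origin: centre of underside; z up out of its top. A channel 28 wide, 14 high runs under it along y; each end leg has a slot 11 wide (y), 11 deep (x), 14 high, open outward, centred on y -6 (+x leg) and +6 (-x leg). Foreign: does not fit. Lies upright on the bench; grip across its 34 mm (y).
- cap_violet: Grey cap, 64 (x) x 34 (y) x 34 high, 160 g, two violet stripes on top. Origin: centre of underside; z up out of its top. A channel 28 wide, 14 high runs under it along y; each end leg has a slot 11 wide (y), 11 deep (x), 14 high, open outward, centred on y 0 (both legs). Foreign: does not fit. Lies upright on the bench; grip across its 34 mm (y).
- cam_lever (a joint): Red cam lever's angle: 0 = closed (lying over the saddle, handle pointing downhill to the robot, its pad 0.5 above a seated cap), 2.1 = right open (stop), about straight up in the world. Stays where left; 0.25 N m moves it. Open by 1.9 or more it is clear of a tool working square to the deck over the saddle. Starts closed on an empty saddle.
- cam_pivot (a point): Lever's hinge point, at deck (54, 0, 64), between two dark steel cheeks 74 tall; the hinge axis is deck y. Axes = deck axes. The lever at angle a points from here along (-cos a, 0, sin a) in deck axes.
- lever_grip (a point): Middle of the lever's red handle, 106 from the pivot; axes turn with the lever (x towards the pivot, y the hinge axis, z its upper side when closed). The handle is 38 long (84 to 122 from the pivot), 16 wide along the hinge axis, 14 thick; pinched across its width it can pivot between the pads.
- adjust_nut (a joint): Angle of the brass adjusting nut, growing clockwise seen from above the deck, range -0.2 to 2.3. Takes about 0.06 N m; stays where left. At 0 its index points 0.75 rad anticlockwise of deck x (uphill). Starts 0.65 to 1.5 short of the mark.
- nut_grip (a point): Middle of the nut's grip bar, brass, 40 long (point x) x 12 thick (point y) x 18 high, on the nut's axis at deck (-40, 80, 50); axes turn with the nut, z out of the deck. Grip it across its 12 mm thickness.
- nut_index (a point): End of the nut's red index line: on the bar's end, 20 from the nut's axis along the bar's +x, 46 above the deck.
- tension_dial (a joint): Angle of the white dial (54 dia, under the nut, top 32 above the deck) with the green mark; same zero and sense as the nut: the nut is right when its angle equals this. Very stiff: leave it be.
- dial_mark (a point): Point 20 from the nut's axis towards the green mark (a tab on the dial's rim, reaching to 32 from the axis), 46 above the deck; the nut's index meets this point when set.
- vial: Bystander: amber glass vial, 28 dia x 45 high, standing among the caps. Origin: centre of its underside.
- solvent_bottle: Bystander: white bottle, 52 dia x 120 high. Origin: centre of its underside.
- red_tin: Bystander: flat red tin, 60 dia x 18 high. Origin: centre of its underside.
- driver: Bystander: grey-handled screwdriver, 150 long, lying. Origin: under about its middle.
- esd_brush: Bystander: black brush, 150 long, lying. Origin: under about its middle.
- lens_box: Bystander: clear box 60 x 45 x 25 high. Origin: centre of its underside.
- spare_ring: Bystander: aluminium ring, 44 dia x 12 high, lying flat. Origin: centre of its underside.

How it is judged:
By the outcome, as a careful person would: the job done as asked, in the order asked, and still so for the second after the job is handed in, with the robot touching nothing.
It also fails if it takes over 72 s, if anything falls off the work surface, if the arm or the gripper's body presses on something with over 40 N, if the wrist force passes 120 N, or if a joint passes its speed limit or range.

### The arm

A 6-joint arm with a two-finger parallel gripper is mounted at the origin on the work surface. World frame = base frame: x ahead of the robot, y to its left, z up, the work surface at z = 0. Lengths are in m, angles in rad, forces in N, time in s.
With the tool pointing down it reaches from about 0.3 to 0.825 m from the base axis. Payload 5.4 kg.
Tool frame: the origin (TCP) lies at the very end of the fingers, on their centre line; the grasp point (between the pads) lies 19 mm behind it; z points along the fingers, x is the direction in which the jaws open and shut, and the axes are right-handed (so a half turn about z gives the same grasp; the last joint's range is limited). The gripper opens to 92 mm and grips with 3 to 60 N. Pads are 20 mm wide; open, the fingers measure 128 mm over their backs; the gripper's body (75 mm by 189 mm) begins 69 mm behind the grasp point.
Start: joints at [0.946, 0.158, 1.597, -0, 1.386, -0.21], TCP at [0.232, 0.526, 0.215] pointing down, gripper open.
Joint ranges: [-2.91, 2.91], [-0.94, 2.29], [0.18, 2.7], [-1.29, 4.43], [0.17, 2.64], [-3, 3]. Speed limits (rad/s): [2.57, 2.57, 3.14, 3.14, 3.14, 3.14].

### API

Orientations are given as a rotation vector (axis times angle).
In Python, from workcell import bot gives the robot as it stands. Calls block until the motion is done:
- bot.goto(position, orientation): joint-space move of the TCP to a pose.
- bot.line_to(position, rot=None, max_speed=0.15): straight line of the TCP; rot=None keeps the orientation; max_speed is the mean speed in m/s.
- bot.set_joints(angles): joint-space move.
- bot.set_gripper(opening, newtons=None): opening from 0.0 (shut) to 1.0 (fully open); newtons is the grip in N (None keeps the last); returns when the fingers have stopped.
- bot.hold(seconds).
- bot.inverse_kinematics(position, orientation): joint angles nearest the present ones, or None.
- bot.read_camera(name): name is "side" or "top" or "wrist"; returns a dict with "pixels" (400x640x3 uint8, blue, green, red), "fx", "fy", "cx", "cy" (pixels), "R" (3x3) and "t" (3): a world point X has camera coordinates R X + t. Camera axes: x right, y down, z forward; pixel columns grow to the right and rows downward; lengths in m; the calibration is good to about 2 mm. A picture is of the moment at which its call begins. There is no depth.
A pose or a line that the arm cannot do raises bot.MotionError and nothing moves.
- bot.job_done(): hands the job in, once; it reports no verdict.
Readings, each from a call of its own:
- bot.current_clock(): time.
- bot.current_joints(): joint angles.
- bot.current_joint_vel(): joint speeds.
- bot.current_effort(): joint torques, N m.
- bot.current_ee_pos(): TCP position.
- bot.current_tool_rot(): TCP orientation.
- bot.current_contact_force(): force on the tool from outside, world axes, zero at the start.
- bot.current_ft_torque(): the same for the moment, N m.
- bot.current_opening(): opening from 0.0 (shut) to 1.0 (fully open).
Only numpy, scipy, OpenCV 4.12 (cv2) and the standard library are available. Lean on these libraries where they do the work, as an engineer would, in place of code of your own. Each camera call takes 0.05 s, during which the arm holds its last target.

## Working session

There is one attempt and no reset: what is moved stays moved. The work goes in short steps, each a Python script; the robot and the scene stay as the last script left them, time stands still between calls to the robot, and variables do not carry over. Pictures are saved under pics/ and viewed, and the job is handed in when it is done.

```bash
ls; mkdir -p pics; python3 - <<'E'
from workcell import bot
import cv2,json,numpy as np
print(bot.current_clock())
for n in ("side","top","wrist"):
    c=bot.read_camera(n); cv2.imwrite(f"pics/{n}0.png",c["pixels"])
    print(n,c["fx"],c["fy"],c["cx"],c["cy"],np.round(c["R"],4).tolist(),np.round(c["t"],4).tolist())
print(bot.current_clock(),bot.current_tool_rot())
E
```

```text
pics
0.0
side 372.7967096027548 372.7967096027548 320.92681052530924 203.09131956037274 [[0.8427, -0.5383, -0.0056], [-0.3499, -0.5398, -0.7656], [0.4091, 0.6472, -0.6432]] [-0.4742, 0.2372, 0.8223]
top 519.0062681391378 519.0062681391378 315.878995053621 203.62220780502255 [[-0.0236, -0.9997, 0.008], [-0.9947, 0.0227, -0.1003], [0.1, -0.0103, -0.9949]] [-0.0311, 0.5382, 1.7165]
wrist 317.55569586940237 317.55569586940237 319.98575745036163 195.6803318514295 [[0.4024, 0.9155, -0.0012], [0.8801, -0.3865, 0.2758], [0.252, -0.112, -0.9612]] [-0.5738, -0.0311, 0.3919]
0.15 [ 2.63082261e+00  1.71614028e+00 -2.11641690e-03]
```

View pics/side0.png

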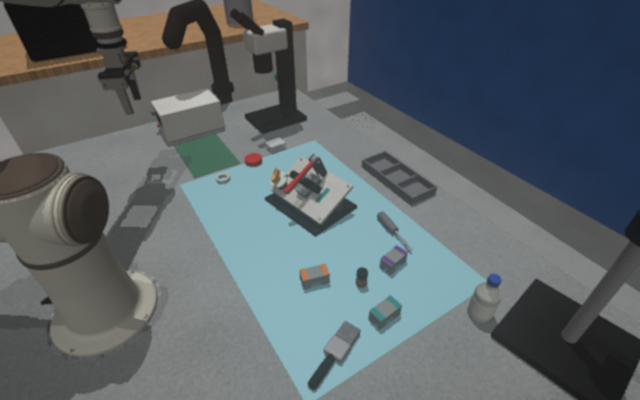

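View pics/top0.png

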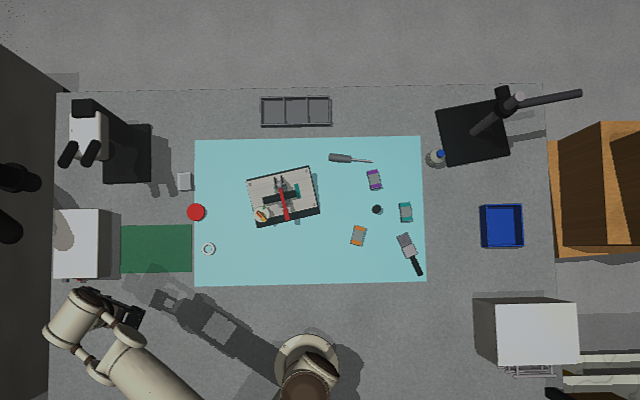

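View pics/wrist0.png

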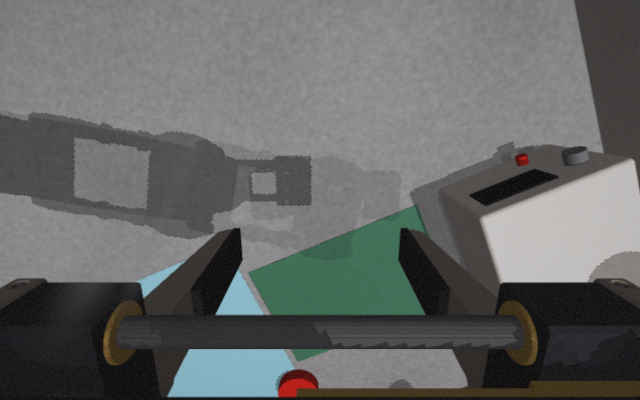

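The side view shows the fixture at about (310,195). The top view shows it at (283,196), with the teal cap at (405,212), the orange cap at (358,236), the violet cap at (374,180) and the vial at (377,209). Next I'll zoom in on the fixture and the caps.

```bash
python3 - <<'E'
import cv2
t=cv2.imread("pics/top0.png"); s=cv2.imread("pics/side0.png")
cv2.imwrite("pics/z1.png",cv2.resize(t[155:240,235:335],None,fx=7,fy=7,interpolation=cv2.INTER_CUBIC))
cv2.imwrite("pics/z2.png",cv2.resize(t[165:255,340:430],None,fx=6.5,fy=6.5,interpolation=cv2.INTER_CUBIC))
cv2.imwrite("pics/z3.png",cv2.resize(s[145:240,255:365],None,fx=6,fy=6,interpolation=cv2.INTER_CUBIC))
E
```

```text
(no output)
```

View pics/z1.png

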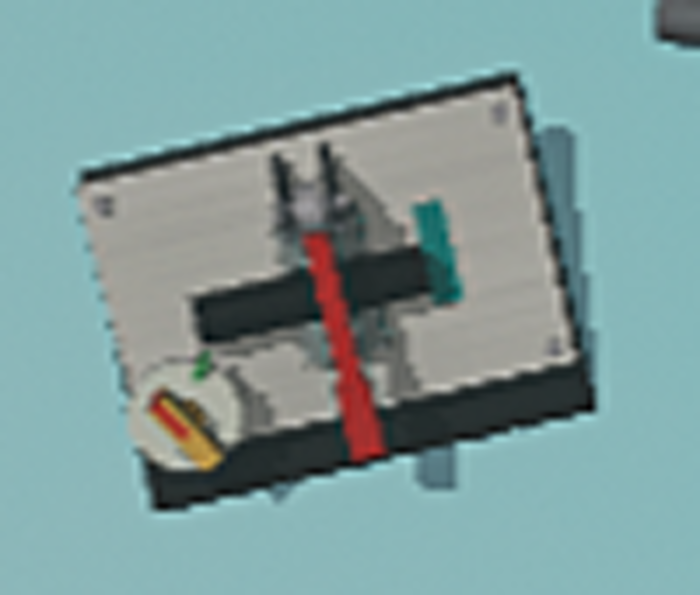

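View pics/z2.png

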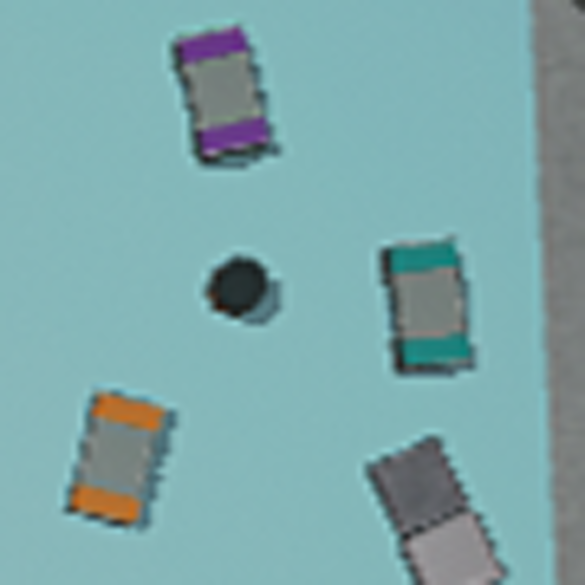

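View pics/z3.png

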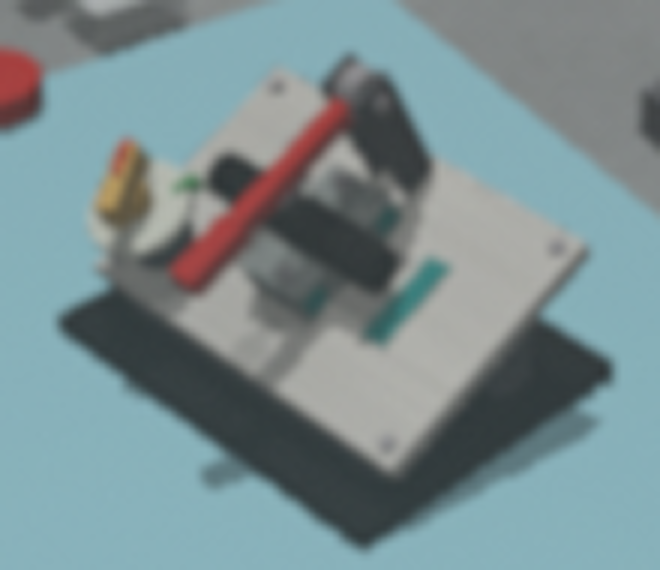

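```bash
cat > h.py <<'E'
import numpy as np, cv2
from scipy.optimize import least_squares
from scipy.spatial.transform import Rotation as Ro
A=np.deg2rad(25)
RD=np.array([[np.cos(A),0,-np.sin(A)],[0,1,0],[np.sin(A),0,np.cos(A)]])
def Rz(y): return Ro.from_euler('z',y).as_matrix()
def deck2w(p,f): # f=(x,y,yaw)
    p=np.atleast_2d(p); return (p@RD.T+[0,0,.062])@Rz(f[2]).T+[f[0],f[1],0]
def fix2w(p,f): return np.atleast_2d(p)@Rz(f[2]).T+[f[0],f[1],0]
def proj(c,X):
    X=np.atleast_2d(X)@np.array(c["R"]).T+np.array(c["t"])
    return np.c_[c["fx"]*X[:,0]/X[:,2]+c["cx"],c["fy"]*X[:,1]/X[:,2]+c["cy"]]
def unproj(c,uv,z):
    uv=np.atleast_2d(uv); R=np.array(c["R"]);C=-R.T@np.array(c["t"])
    d=np.c_[(uv[:,0]-c["cx"])/c["fx"],(uv[:,1]-c["cy"])/c["fy"],np.ones(len(uv))]@R
    return C+d*((z-C[2])/d[:,2])[:,None]
E
cat > fit.py <<'E'
from h import *
import pickle
from workcell import bot
cs={n:bot.read_camera(n) for n in("top","side")}
pickle.dump(cs,open("cams.pkl","wb"))
z=lambda u,v,x0,y0,s:(x0+(u+.5)/s-.5,y0+(v+.5)/s-.5)
T=lambda u,v:z(u,v,235,155,7); S=lambda u,v:z(u,v,255,145,6)
b=lambda x,y:("f",(x*.085,y*.11,.007)); d=lambda x,y:("d",(x*.07,y*.105,0))
obs=[("top",T(155,510),b(-1,1)),("top",T(595,408),b(-1,-1)),
("top",T(577,360),d(-1,-1)),("top",T(517,78),b(1,-1)),("top",T(80,180),b(1,1)),
("side",S(365,545),b(-1,-1)),("side",S(610,375),b(1,-1)),("side",S(62,325),b(-1,1)),
("side",S(395,473),d(-1,-1)),("side",S(587,250),d(1,-1)),("side",S(280,67),d(1,1)),
("top",T(368,460),("d",(.054-.122,0,.064))),("side",S(187,280),("d",(.054-.122,0,.064))),]
def res(f):
    return np.concatenate([(proj(cs[n],(fix2w if k=="f" else deck2w)(p,f))[0]-uv) for n,uv,(k,p) in obs])
r=least_squares(res,[.58,.05,.2],loss='soft_l1')
print(r.x);print(np.round(r.fun.reshape(-1,2),1))
np.save("fix.npy",r.x)
# caps top z=.034
Z=lambda u,v:z(u,v,340,165,6.5)
# teal stripes ends corners on top
q=np.array([Z(388,248),Z(455,240),Z(470,360),Z(402,365)])
P=unproj(cs["top"],q,.034);print(P);print("teal",P.mean(0))
for n,q in(("orange",[(95,393),(168,408),(142,524),(70,508)]),("violet",[(175,42),(242,28),(270,142),(205,155)])):
    print(n,unproj(cs["top"],np.array([Z(*a) for a in q]),.034).mean(0))
print("vial",unproj(cs["top"],Z(238,287),.045))
E
python3 fit.py
```

```text
[0.5679857  0.06746503 0.20683384]
[[ 0.1  0.3]
 [ 0.6  0.1]
 [ 0.4  0.4]
 [ 0.4 -1. ]
 [-0.  -1.1]
 [-0.4 -0.1]
 [ 1.2 -1.1]
 [-1.  -0.7]
 [-1.   0.1]
 [ 0.2 -1.1]
 [-0.3 -0.4]
 [ 0.5 -0.7]
 [-0.8  1.5]]
[[ 0.53332936 -0.32299618  0.034     ]
 [ 0.53668727 -0.35775494  0.034     ]
 [ 0.47454204 -0.36288827  0.034     ]
 [ 0.47277546 -0.32779819  0.034     ]]
teal [ 0.50433353 -0.3428594   0.034     ]
orange [ 0.42837395 -0.18070074  0.034     ]
violet [ 0.61660316 -0.24069191  0.034     ]
vial [[ 0.51395194 -0.24349853  0.045     ]]
```

```bash
cat >> h.py <<'E'
def toolR(f,sgn=1,tilt=A,spin=0.):
    """tool square to deck; x along sgn*deck y, spin = extra rotation about deck z"""
    Rw=Rz(f[2])@np.array([[np.cos(tilt),0,-np.sin(tilt)],[0,1,0],[np.sin(tilt),0,np.cos(tilt)]])@Rz(spin)
    x=Rw[:,1]*sgn; z=-Rw[:,2]; return np.c_[x,np.cross(z,x),z]
def rv(R): return Ro.from_matrix(R).as_rotvec()
E
python3 - <<'E'
from h import *
from workcell import bot
f=np.load("fix.npy")
c=bot.read_camera("wrist"); Rt=Ro.from_rotvec(bot.current_tool_rot()).as_matrix(); p=np.array(bot.current_ee_pos())
R=np.array(c["R"]);C=-R.T@np.array(c["t"])
Rct=R@Rt; Ct=Rt.T@(C-p); print(Rct.round(3),Ct.round(4)); np.savez("hand.npz",R=Rct,C=Ct)
q0=bot.current_joints()
for s in(1,-1):
  for d in([-.052,0,.2],[-.052,0,.05],[.1075,0,.14],[0,0,.036],[-.04,.08,.038]):
    print(s,d,np.round(bot.inverse_kinematics(deck2w(d,f)[0],rv(toolR(f,s))),2) if bot.inverse_kinematics(deck2w(d,f)[0],rv(toolR(f,s))) is not None else None)
  for d,sp in(([-.04,.08,.038],.75),([-.04,.08,.038],-1.5)):
    q=bot.inverse_kinematics(deck2w(d,f)[0],rv(toolR(f,s,spin=sp))); print('nut',s,sp,q)
for s in (1,-1):
    Rr=toolR((0,0,.08),s,0); print('cap',s,bot.inverse_kinematics([.504,-.343,.015],rv(Rr)))
E
```

```text
[[ 1.    -0.001 -0.   ]
 [ 0.001  0.961 -0.276]
 [ 0.     0.276  0.961]] [-0.0005 -0.0785 -0.1707]
1 [-0.052, 0, 0.2] [-0.36 -0.64  2.3   0.26  1.12 -2.21]
1 [-0.052, 0, 0.05] [-0.26 -0.21  2.29  0.31  0.68 -2.24]
1 [0.1075, 0, 0.14] [-0.16 -0.1   1.88  0.18  0.96 -2.01]
1 [0, 0, 0.036] [-0.2  -0.06  2.15  0.27  0.67 -2.16]
1 [-0.04, 0.08, 0.038] [-0.04 -0.15  2.26  0.18  0.61 -1.94]
nut 1 0.75 [-0.03515476 -0.14935802  2.26054562  0.17703183  0.61268171 -2.68620449]
nut 1 -1.5 [-0.03515476 -0.14935802  2.26054562  0.17703183  0.61268171 -0.43620449]
-1 [-0.052, 0, 0.2] [-0.36 -0.64  2.3   0.26  1.12  0.93]
-1 [-0.052, 0, 0.05] [-0.26 -0.21  2.29  0.31  0.68  0.9 ]
-1 [0.1075, 0, 0.14] [-0.16 -0.1   1.88  0.18  0.96  1.13]
-1 [0, 0, 0.036] [-0.2  -0.06  2.15  0.27  0.67  0.98]
-1 [-0.04, 0.08, 0.038] [-0.04 -0.15  2.26  0.18  0.61  1.21]
nut -1 0.75 [-0.03515476 -0.14935802  2.26054562  0.17703183  0.61268171  0.45538817]
nut -1 -1.5 [-0.03515476 -0.14935802  2.26054562  0.17703183  0.61268171  2.70538817]
cap 1 [-7.95519295e-01  4.70454016e-01  1.63302594e+00 -4.44089210e-16
  1.03811269e+00 -2.44631562e+00]
cap -1 [-7.95519295e-01  4.70454016e-01  1.63302594e+00 -8.88178420e-16
  1.03811269e+00  6.95277032e-01]
```

```bash
python3 - <<'E'
from h import *
import pickle
from workcell import bot
f=np.load("fix.npy")
print(bot.current_clock())
bot.goto(deck2w([-.06,.01,.19],f)[0],rv(toolR(f,1)))
bot.hold(.2)
c=bot.read_camera("wrist");print(bot.current_clock())
pickle.dump(c,open("w1.pkl","wb"));cv2.imwrite("pics/w1.png",c["pixels"])
E
```

```text
0.3
2.425
```

View pics/w1.png

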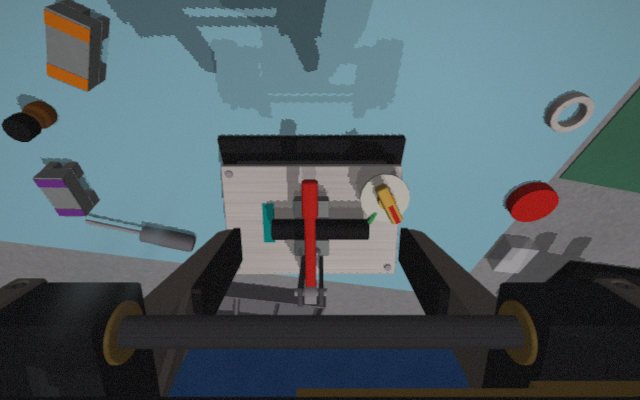

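The wrist view shows the whole fixture: the handle end at (310,183), the barrel from about (273,229) to (370,229), the nut at (388,203) and the green tab at (371,218). I'll overlay the model on it.

```bash
python3 - <<'E'
from h import *
import pickle
f=np.load("fix.npy");c=pickle.load(open("w1.pkl","rb"))
x0,y0,s=210,125,3.8
im=cv2.resize(c["pixels"][125:282,210:420],None,fx=s,fy=s,interpolation=cv2.INTER_CUBIC)
cv2.imwrite("pics/w1z.png",im)
def L(P,fn,col=(255,0,255)):
    uv=proj(c,fn(P,f)); uv=((uv-[x0,y0]+.5)*s-.5)
    cv2.polylines(im,[np.round(uv).astype(int)],True,col,1)
L([[-.085,-.11,.01],[-.085,.11,.01],[.085,.11,.01],[.085,-.11,.01]],fix2w)
L([[-.07,-.105,0],[-.07,.105,0],[.07,.105,0],[.07,-.105,0]],deck2w)
L([[-.012,-.045,.02],[-.012,.065,.02],[.012,.065,.02],[.012,-.045,.02]],deck2w,(0,255,255))
L([[-.034,-.02,.02],[-.034,.02,.02],[.034,.02,.02],[.034,-.02,.02]],deck2w,(0,255,255))
L([[-.068,-.008,.064],[-.068,.008,.064],[-.03,.008,.064],[-.03,-.008,.064]],deck2w,(255,255,0))
a=np.linspace(0,6.28,40)
L(np.c_[-.04+.027*np.cos(a),.08+.027*np.sin(a),0*a+.032],deck2w,(255,0,0))
cv2.imwrite("pics/w1o.png",im)
E
```

```text
(no output)
```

View pics/w1o.png

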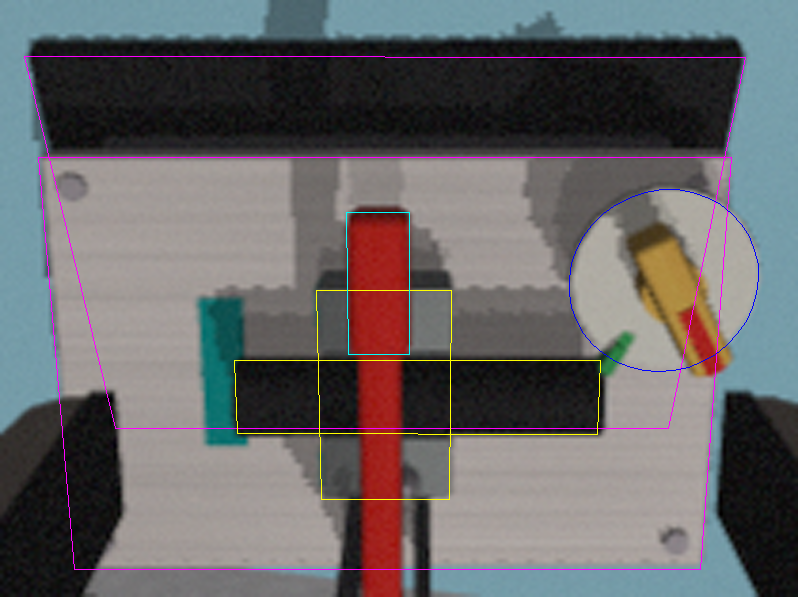

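View pics/w1z.png

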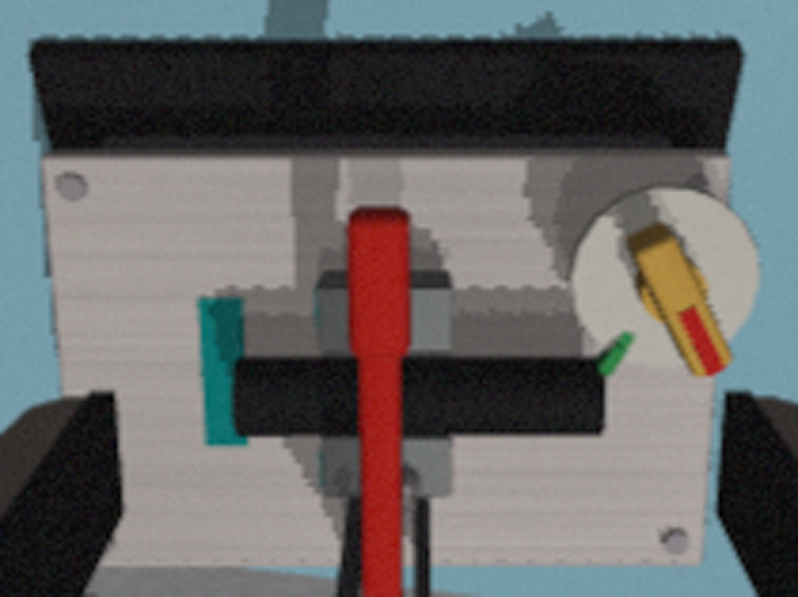

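```bash
cat > fit2.py <<'E'
from h import *
import pickle
c=pickle.load(open("w1.pkl","rb")); x0,y0,s=210,125,3.8
f0=np.load("fix.npy")
# (deck pt, zoom u or None, v or None)
O=[((-.07,-.105,0),43,154),((-.07,0,0),None,155),((.07,0,0),None,565),((.07,-.06,0),None,567),((.07,.1,0),None,563),
((.07,.105,0),704,None),((0,-.045,.02),235,None),((0,.065,.02),603,None),
((-.034,.02,.02),451,288),((.034,.02,.02),452,495),((.034,.0,.02),None,496),((-.034,-.02,.02),316,288),((.034,-.02,.02),321,None),
((-.05,.008,.064),410,None),((-.05,-.008,.064),349,None),
((-.04,.107,.032),760,None),((-.04,.053,.032),573,None),((-.067,.08,.032),None,187)]
def res(f):
    r=[]
    for p,u,v in O:
        q=(proj(c,deck2w(p,f))[0]-[x0,y0]+.5)*s-.5
        if u is not None:r.append(q[0]-u)
        if v is not None:r.append(q[1]-v)
    return np.array(r)/s
r=least_squares(res,f0,loss='soft_l1',f_scale=.5); print(f0,r.x,r.fun.round(2)); np.save("fix2.npy",r.x)
f=r.x
# nut and dial angles: fit index line / tab
def ang(uvz,h):
    uv=(np.array(uvz)+.5)/s-.5+[x0,y0]
    R=np.array(c["R"]);C=-R.T@np.array(c["t"])
    d=R.T@np.array([(uv[0]-c["cx"])/c["fx"],(uv[1]-c["cy"])/c["fy"],1])
    M=Rz(f[2])@RD; o=M.T@(C-[f[0],f[1],.062]); dd=M.T@d
    P=o+dd*(h-o[2])/dd[2]; return P, .75-np.arctan2(P[1]-.08,P[0]+.04), np.hypot(P[1]-.08,P[0]+.04)
print("bar top far-end mid",ang((715,367),.059)); print("bar near end mid",ang((650,234),.059)); print('red line start',ang((687,313),.059))
for h in(.032,.036): print("tab",ang((603,372),h),ang((628,338),h))
E
python3 fit2.py
python3 - <<'E'
import cv2
im=cv2.imread('pics/w1.png')
cv2.imwrite('pics/w1n.png',cv2.resize(im[165:235,350:420],None,fx=8,fy=8,interpolation=cv2.INTER_CUBIC))
E
```

```text
[0.5679857  0.06746503 0.20683384] [0.56678282 0.06783455 0.20958709] [-1.16  0.09 -0.3   0.55  0.09  0.97 -0.19  0.61 -0.58  0.47 -0.31 -0.15
  0.39  0.15  0.3  -0.26  0.42  0.25 -0.13  0.13 -0.71 -0.45]
bar top far-end mid (array([-0.02340961,  0.0888159 ,  0.059     ]), np.float64(0.2615597622275398), np.float64(0.018787259646930624))
bar near end mid (array([-0.05996527,  0.06963316,  0.059     ]), np.float64(3.4126687104855815), np.float64(0.02249629451677441))
red line start (array([-0.0385349 ,  0.08045639,  0.059     ]), np.float64(0.44801930944701185), np.float64(0.0015345367307374857))
tab (array([-0.011729  ,  0.06343204,  0.032     ]), np.float64(1.2800922093581915), np.float64(0.032768079283304996)) (array([-0.02216167,  0.07020757,  0.032     ]), np.float64(1.25204010380619), np.float64(0.020349392976327825))
tab (array([-0.01325577,  0.06278397,  0.036     ]), np.float64(1.3219540346740921), np.float64(0.031806377839149205)) (array([-0.02356143,  0.06947701,  0.036     ]), np.float64(1.319412559395313), np.float64(0.019518194648690868))
```

View pics/w1n.png

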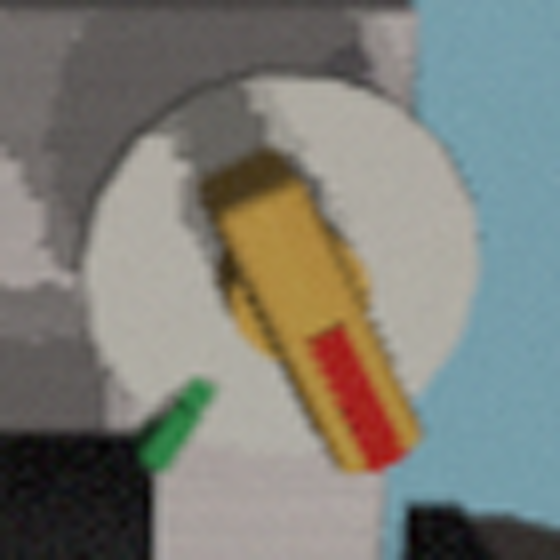

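```bash
python3 - <<'E'
from h import *
from workcell import bot
f=np.load("fix2.npy"); R=rv(toolR(f,1))
def lev(a,r=.106): return deck2w([.054-r*np.cos(a),0,.064+r*np.sin(a)-.019],f)[0]
print(bot.current_clock())
bot.set_gripper(.45,20)
bot.goto(lev(0)+toolR(f,1)[:,2]*-.06,R)
bot.line_to(lev(0)); print("f",bot.current_contact_force())
bot.set_gripper(0.,20); print("op",bot.current_opening()*92,bot.current_contact_force(),bot.current_clock())
for a in np.linspace(0,2.1,8)[1:]:
    bot.line_to(lev(a),max_speed=.12); print(round(a,2),np.round(bot.current_contact_force(),1),bot.current_opening()*92)
print(bot.current_clock())
c=bot.read_camera("wrist");cv2.imwrite("pics/w2.png",c["pixels"])
c=bot.read_camera("side");cv2.imwrite("pics/s2.png",cv2.resize(c["pixels"][100:240,235:375],None,fx=4.2,fy=4.2,interpolation=cv2.INTER_CUBIC))
E
```

```text
2.425
f [ 1.05624574  0.09673603 -0.18873511]
op 15.817569179701792 [-4.05102741 -0.46233489  5.44363321] 4.7667
0.3 [-3.3 -1.6  3.6] 16.009420048110783
0.6 [-7.4 -5.1  5.9] 15.729483219050682
0.9 [-11.3  -5.6   7.9] 15.798299996915306
1.2 [-0.8 -3.   1.8] 15.70697560602228
1.5 [ 3.7 -4.  -2.1] 15.635327663251765
1.8 [ 1.3 -4.2 -0.1] 15.484809405996543
2.1 [ 1.1 -3.3  4.6] 15.236186912566401
7.6833
```

View pics/w2.png

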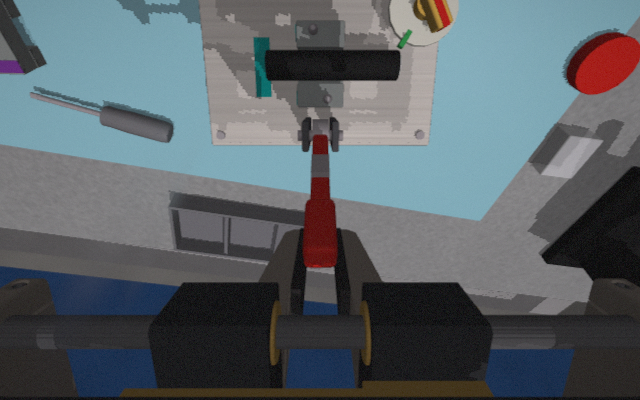

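View pics/s2.png

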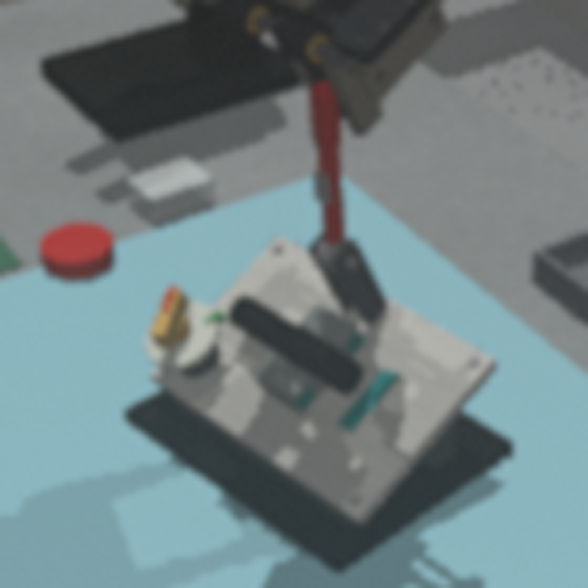

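The lever is held near vertical and the dowels are visible at (312,30) and (327,98) in the wrist view. I'll press it to the stop, release, and move back to look.

```bash
python3 - <<'E'
from h import *
import pickle
from workcell import bot
f=np.load("fix2.npy"); R=rv(toolR(f,1)); zt=toolR(f,1)[:,2]
def lev(a,r=.106): return deck2w([.054-r*np.cos(a),0,.064+r*np.sin(a)-.019],f)[0]
bot.line_to(lev(2.16),max_speed=.1); print(bot.current_contact_force())
bot.set_gripper(.45); print(bot.current_contact_force())
bot.line_to(lev(2.1)-zt*.07,max_speed=.3)
bot.goto(deck2w([-.05,.02,.17],f)[0],R); bot.hold(.15)
c=bot.read_camera("wrist");pickle.dump(c,open("w3.pkl","wb"));cv2.imwrite("pics/w3.png",c["pixels"])
print(bot.current_clock())
E
```

```text
[ 1.60614996 -2.57525974  4.89903233]
[ 0.18806233  0.53008421 -0.17455208]
9.875
```

View pics/w3.png

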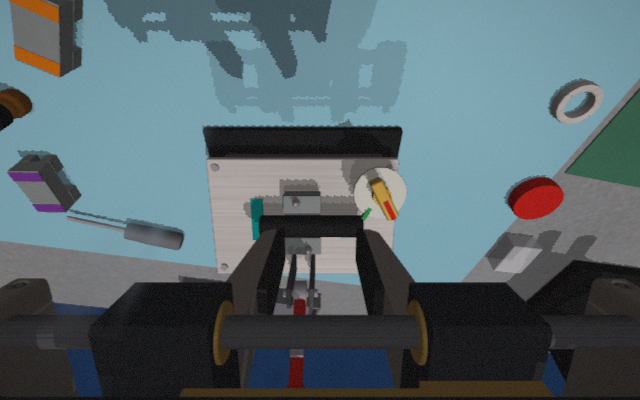

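```bash
python3 - <<'E'
from h import *
import pickle
f=np.load("fix2.npy");c=pickle.load(open("w3.pkl","rb"))
x0,y0,s=195,120,3.7
im=cv2.resize(c["pixels"][120:280,195:410],None,fx=s,fy=s,interpolation=cv2.INTER_CUBIC)
def L(P,fn,col=(255,0,255)):
    uv=proj(c,fn(P,f)); uv=((uv-[x0,y0]+.5)*s-.5)
    cv2.polylines(im,[np.round(uv).astype(int)],True,col,1)
L([[-.07,-.105,0],[-.07,.105,0],[.07,.105,0],[.07,-.105,0]],deck2w)
L([[-.034,-.02,.02],[-.034,.02,.02],[.034,.02,.02],[.034,-.02,.02]],deck2w,(0,255,255))
a=np.linspace(0,6.28,40)
L(np.c_[-.04+.027*np.cos(a),.08+.027*np.sin(a),0*a+.032],deck2w,(255,0,0))
for x,y in((.027,.006),(-.027,-.006)):
  L(np.c_[x+.004*np.cos(a),y+.004*np.sin(a),0*a+.02],deck2w,(0,255,0)); L(np.c_[x+.002*np.cos(a),y+.002*np.sin(a),0*a+.029],deck2w,(0,0,255))
cv2.imwrite("pics/w3o.png",im)
for a in(1.9,2.0,2.1,2.2): print(a,proj(c,deck2w([.054-.116*np.cos(a),0,.064+.116*np.sin(a)],f)), proj(c,deck2w([.054-.084*np.cos(a),0,.064+.084*np.sin(a)],f)))
cv2.imwrite("pics/w3l.png",cv2.resize(c["pixels"][280:400,240:360],None,fx=5,fy=5,interpolation=cv2.INTER_CUBIC))
E
```

```text
1.9 [[292.09476898 428.47524209]] [[295.04378737 380.41110426]]
2.0 [[292.94859476 433.9226073 ]] [[295.54292529 384.95637707]]
2.1 [[293.8483924  437.12770337]] [[296.08114086 388.17418168]]
2.2 [[294.77197181 438.24543047]] [[296.64700611 390.09799446]]
```

View pics/w3o.png

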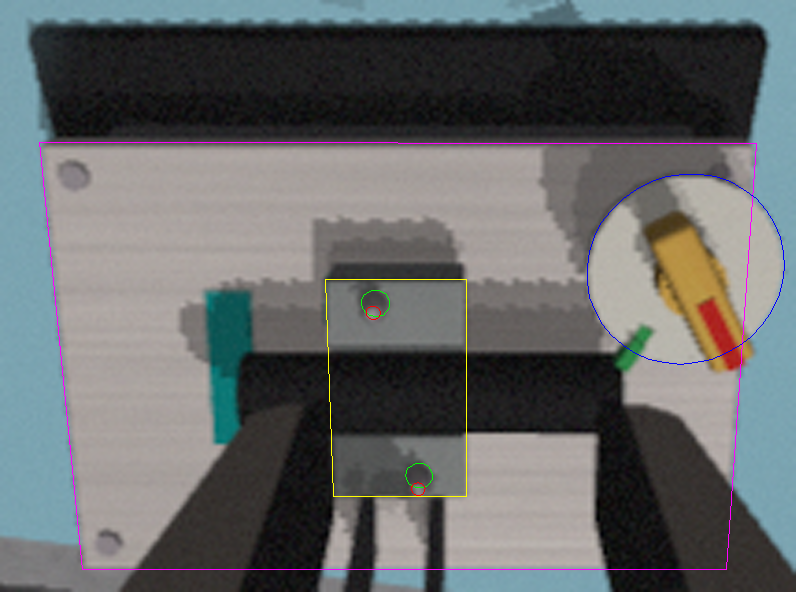

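View pics/w3l.png

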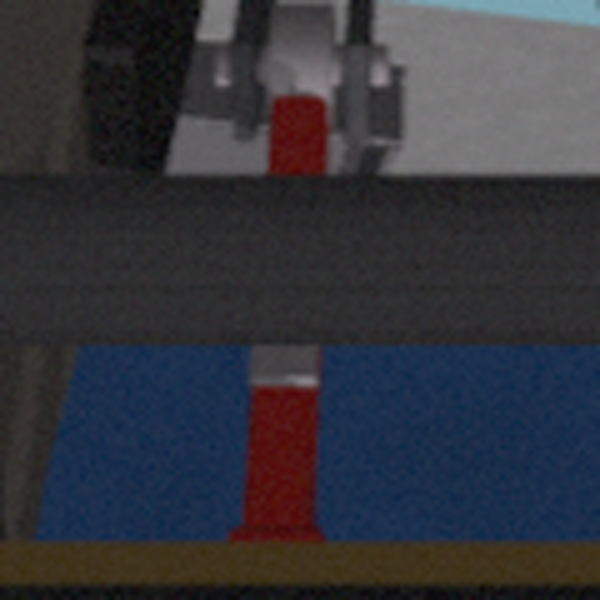

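```bash
python3 - <<'E'
from h import *
import pickle
from workcell import bot
f=np.load("fix2.npy")
cs={n:bot.read_camera(n) for n in("top","side")}
pickle.dump(cs,open("c3.pkl","wb"))
c=cs["side"]
cv2.imwrite("pics/s3.png",cv2.resize(c["pixels"][100:240,235:375],None,fx=4.2,fy=4.2,interpolation=cv2.INTER_CUBIC))
for a in(1.9,2.0,2.1,2.2): print(a,[((proj(c,deck2w([.054-r*np.cos(a),0,.064+r*np.sin(a)],f))-[235,100]+.5)*4.2-.5).round(1) for r in(.122,.03)])
p=np.array([.5043,-.3429,.13])
bot.set_gripper(.7)
bot.goto(p,rv(toolR((0,0,.08),1,0))); bot.hold(.15)
c=bot.read_camera("wrist");pickle.dump(c,open("w4.pkl","wb"));cv2.imwrite("pics/w4.png",c["pixels"])
print(bot.current_clock())
E
```

```text
1.9 [array([[315. ,  92.3]]), array([[329.9, 217.2]])]
2.0 [array([[329.8,  84.4]]), array([[333.3, 215.2]])]
2.1 [array([[344.4,  78.4]]), array([[336.7, 213.6]])]
2.2 [array([[358.7,  74.4]]), array([[340. , 212.4]])]
12.225
```

View pics/s3.png

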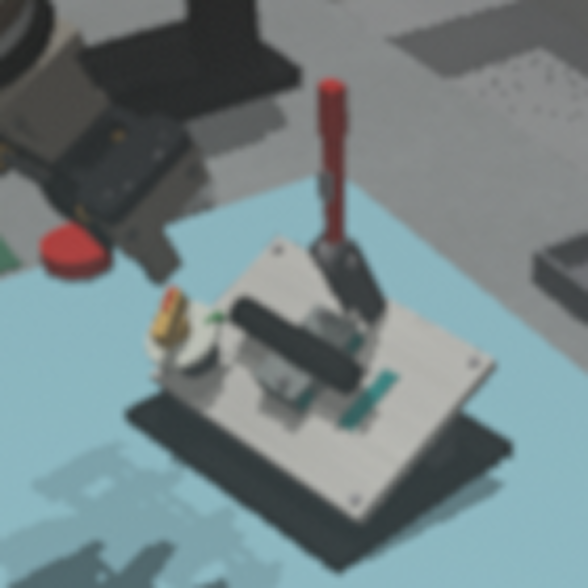

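View pics/w4.png

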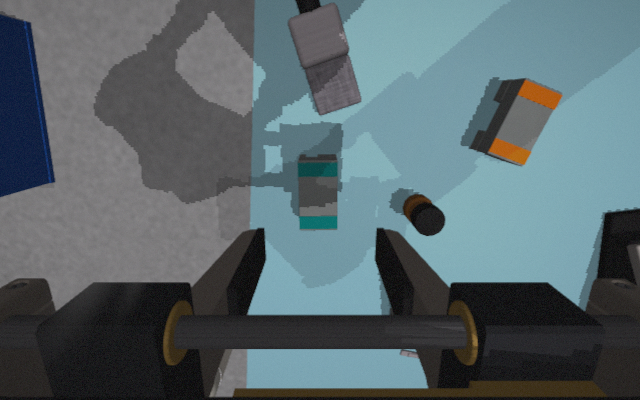

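```bash
python3 - <<'E'
from h import *
import pickle
f=np.load("fix2.npy")
w=pickle.load(open("w3.pkl","rb"));cs=pickle.load(open("c3.pkl","rb"))
def P(a,r,o=0,y=0): return deck2w([.054-r*np.cos(a)-o*np.sin(a),y,.064+r*np.sin(a)-o*np.cos(a)],f)
s=5
for a in(1.9,2,2.1): print(a,"w3l:",((proj(w,P(a,.084,.007))-[240,280]+.5)*5-.5).round(1), "top tip",((proj(cs["top"],P(a,.122,0))-[265,160]+.5)*12-.5).round(1),((proj(cs["top"],P(a,.03,0))-[265,160]+.5)*12-.5).round(1))
cv2.imwrite("pics/t3.png",cv2.resize(cs["top"]["pixels"][160:210,265:315],None,fx=12,fy=12,interpolation=cv2.INTER_CUBIC))
E
```

```text
1.9 w3l: [[275.2 482. ]] top tip [[153.2 285.5]] [[168.1 298.1]]
2 w3l: [[277.5 510.3]] top tip [[141.8 236.7]] [[165.5 286.8]]
2.1 w3l: [[280.1 532. ]] top tip [[130.7 188.7]] [[162.9 275.6]]
```

View pics/t3.png

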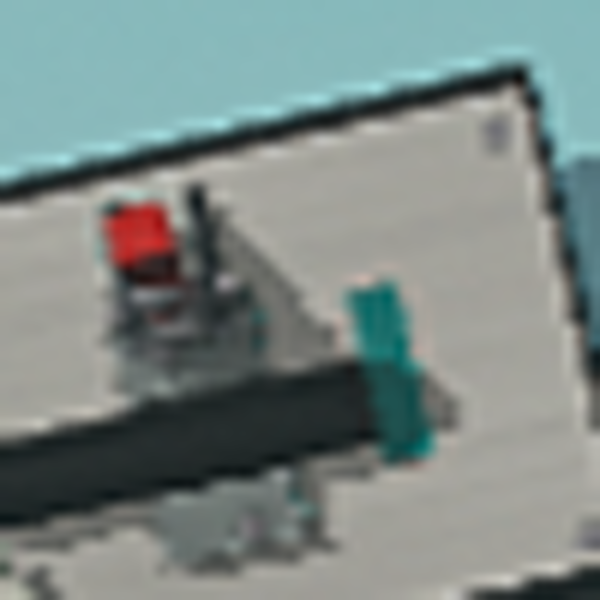

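The lever reads about 2.0 in the top and side views (tip at (140,235) in the top zoom, where 2.1 would give row 189) but about 2.08 in the wrist view. I'll push it onto its stop before handling the cap, using force feedback.

```bash
python3 - <<'E'
from h import *
import pickle
from workcell import bot
f=np.load("fix2.npy"); T=toolR(f,1);R=rv(T); dx=-T[:,1] if False else (Rz(f[2])@RD)[:,0]
bot.set_gripper(0.)
bot.goto(deck2w([.045,0,.20],f)[0],R)
bot.line_to(deck2w([.052,0,.138],f)[0],max_speed=.25)
for x in np.arange(.06,.106,.003):
    bot.line_to(deck2w([x,0,.138],f)[0],max_speed=.06)
    F=np.array(bot.current_contact_force())@dx
    print(round(x,3),round(F,1),end="; ")
    if F<-9: break
bot.hold(.1);print("hold",np.array(bot.current_contact_force())@dx)
bot.line_to(deck2w([.045,0,.138],f)[0],max_speed=.2)
bot.line_to(deck2w([.03,0,.20],f)[0],max_speed=.3)
c=bot.read_camera("top")
cv2.imwrite("pics/t4.png",cv2.resize(c["pixels"][160:210,265:315],None,fx=12,fy=12,interpolation=cv2.INTER_CUBIC))
c=bot.read_camera("side")
cv2.imwrite("pics/s4.png",cv2.resize(c["pixels"][100:240,235:375],None,fx=4.2,fy=4.2,interpolation=cv2.INTER_CUBIC))
print(bot.current_clock())
E
```

```text
0.06 0.4; 0.063 0.4; 0.066 -0.1; 0.069 -0.6; 0.072 -0.2; 0.075 -3.3; 0.078 -2.5; 0.081 -2.7; 0.084 -11.0; hold -10.601840513508183
18.3667
```

View pics/s4.png

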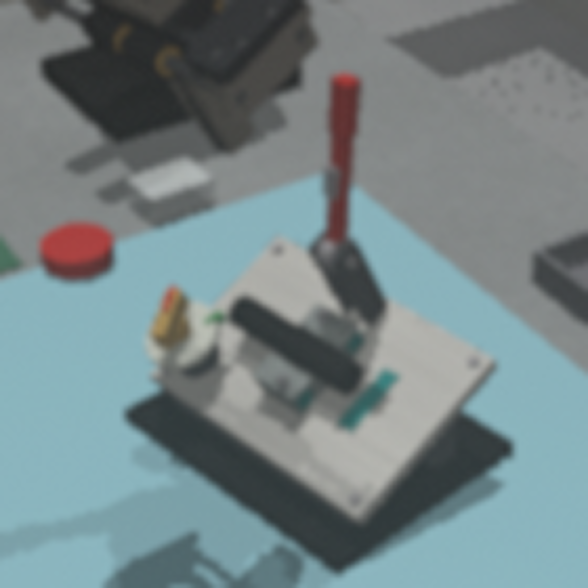

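```bash
python3 - <<'E'
from h import *
import pickle
c=pickle.load(open("w4.pkl","rb"))
x0,y0,s=270,130,6
cv2.imwrite("pics/w4z.png",cv2.resize(c["pixels"][130:240,270:370],None,fx=s,fy=s,interpolation=cv2.INTER_CUBIC))
E
```

```text
(no output)
```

View pics/w4z.png

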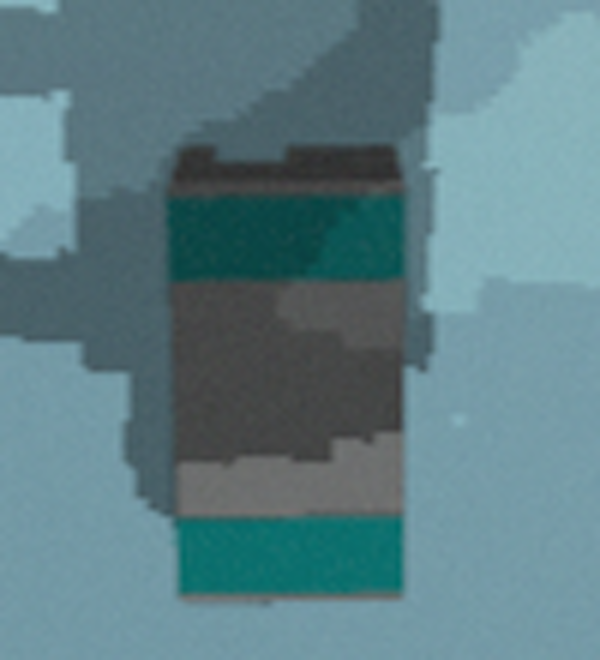

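The lever is on its stop: force rose to 11 N and the side-view tip is at (344,79), matching 2.1. In the wrist zoom the cap's top corners are at (168,190), (404,190), (405,597) and (178,597). Next I'll locate and grip it.

```bash
cat > grip.py <<'E'
from h import *
import pickle
from workcell import bot
c=pickle.load(open("w4.pkl","rb"));x0,y0,s=270,130,6
q=(np.array([(168,189),(404,189),(405,597),(178,597)])+.5)/s-.5+[x0,y0]
P=unproj(c,q,.034);print(P.round(4))
m=P.mean(0); ax=(P[2]+P[3]-P[0]-P[1])/2; yaw=np.arctan2(ax[1],ax[0]); print(m,"len",np.linalg.norm(ax),"wid",np.linalg.norm(P[1]-P[0]),"yaw",yaw)
if abs(np.linalg.norm(ax)-.064)>.004: raise SystemExit
R=rv(toolR((0,0,yaw),1,0))
bot.set_gripper(.6,30)
bot.goto([m[0],m[1],.075],R)
bot.line_to([m[0],m[1],.016],max_speed=.12)
print(bot.current_contact_force())
bot.set_gripper(0,35); print("op",bot.current_opening()*92)
bot.line_to([m[0],m[1],.10],max_speed=.15); bot.hold(.1)
c=bot.read_camera("wrist");pickle.dump(c,open("w5.pkl","wb"));cv2.imwrite("pics/w5.png",c["pixels"])
print("op",bot.current_opening()*92,bot.current_contact_force(),bot.current_clock())
E
python3 grip.py
```

```text
[[ 0.4742 -0.3638  0.034 ]
 [ 0.4714 -0.3305  0.034 ]
 [ 0.5332 -0.3243  0.034 ]
 [ 0.536  -0.3584  0.034 ]]
[ 0.50369302 -0.3442721   0.034     ] len 0.06204497178842035 wid 0.03343398989125452 yaw 0.09291944759572496
[ 0.34808304 -0.48950543 -0.42049546]
op 33.75953039509858
op 33.756414478969916 [-0.69553675  0.7704605  -1.71216728] 22.8417
```

View pics/w5.png

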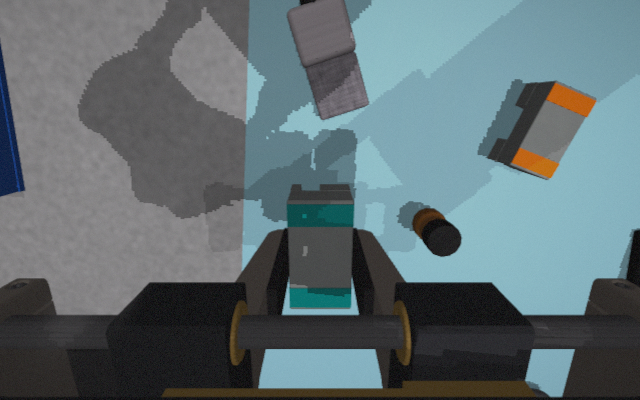

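```bash
python3 - <<'E'
from h import *
import pickle
c=pickle.load(open("w5.pkl","rb"))
x0,y0,s=270,175,4.2
cv2.imwrite("pics/w5z.png",cv2.resize(c["pixels"][175:315,270:370],None,fx=s,fy=s,interpolation=cv2.INTER_CUBIC))
h=np.load("hand.npz")
for x,y in((-.017,-.032),(.017,-.032),(.017,.032),(-.017,.032)):
    p=h["R"]@(np.array([x,y,-.018])-h["C"]); uv=[c["fx"]*p[0]/p[2]+c["cx"],c["fy"]*p[1]/p[2]+c["cy"]]
    print((np.array(uv)-[x0,y0]+.5)*s-.5)
E
```

```text
[ 73.40731226 109.61233185]
[357.5066438  109.76339547]
[342.65229494 570.38454121]
[ 86.86789537 570.28696959]
```

View pics/w5z.png

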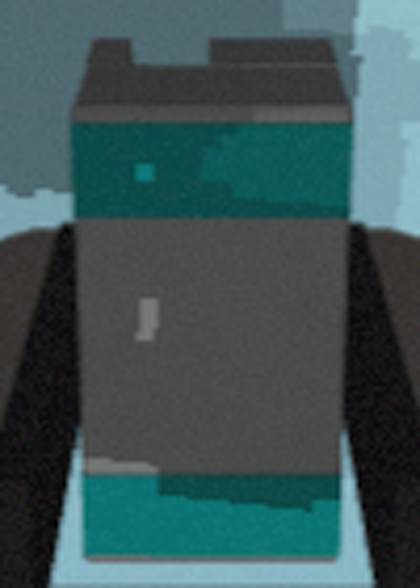

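```bash
python3 - <<'E'
from h import *
import pickle
from workcell import bot
f=np.load("fix2.npy"); R=rv(toolR(f,1))
p=np.array(bot.current_ee_pos()); p[2]=.17
bot.line_to(p,max_speed=.25)
bot.goto(deck2w([0,0,.11],f)[0],R)
bot.line_to(deck2w([0,0,.062],f)[0],max_speed=.1); bot.hold(.15)
print(bot.current_contact_force(),bot.current_ft_torque())
c=bot.read_camera("wrist");pickle.dump(c,open("w6.pkl","wb"));cv2.imwrite("pics/w6.png",c["pixels"])
c=bot.read_camera("side")
cv2.imwrite("pics/s6.png",cv2.resize(c["pixels"][100:240,235:375],None,fx=4.2,fy=4.2,interpolation=cv2.INTER_CUBIC))
print(bot.current_clock())
E
```

```text
[-0.08837683  0.18333782 -1.21300084] [-0.00846539  0.32571805 -0.01017916]
25.6417
```

View pics/w6.png

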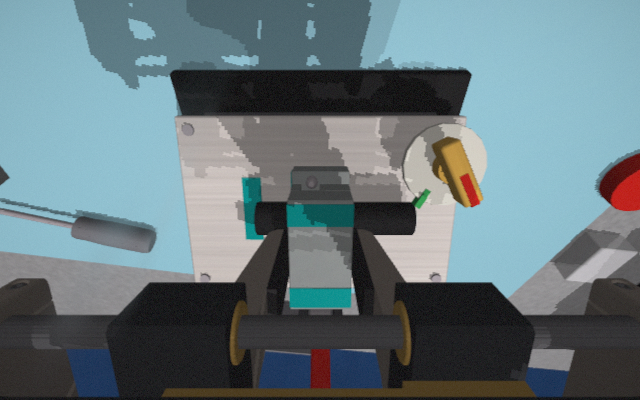

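View pics/s6.png

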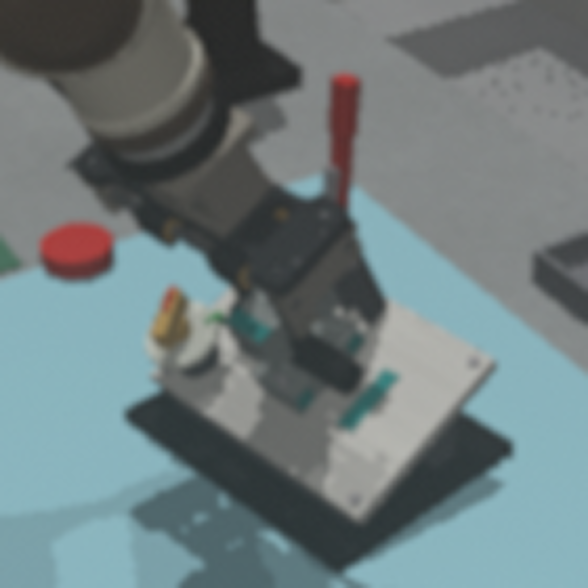

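The cap is aligned over the saddle, with the downhill dowel at (312,182). I'll check the overlay at this close range.

```bash
python3 - <<'E'
from h import *
import pickle
f=np.load("fix2.npy");c=pickle.load(open("w6.pkl","rb"))
x0,y0,s=240,155,4.2
im=cv2.resize(c["pixels"][155:245,240:430],None,fx=s,fy=s,interpolation=cv2.INTER_CUBIC); im0=im.copy()
def L(P,fn,col=(255,0,255)):
    uv=proj(c,fn(P,f)); uv=((uv-[x0,y0]+.5)*s-.5)
    cv2.polylines(im,[np.round(uv).astype(int)],True,col,1)
L([[-.034,-.02,.02],[-.034,.02,.02],[.034,.02,.02],[.034,-.02,.02]],deck2w,(0,255,255))
L([[-.012,-.045,.02],[-.012,.065,.02],[.012,.065,.02],[.012,-.045,.02]],deck2w,(0,255,255))
a=np.linspace(0,6.28,40)
x,y=(-.027,-.006)
L(np.c_[x+.004*np.cos(a),y+.004*np.sin(a),0*a+.02],deck2w,(0,255,0)); L(np.c_[x+.002*np.cos(a),y+.002*np.sin(a),0*a+.029],deck2w,(0,0,255))
L(np.c_[-.04+.027*np.cos(a),.08+.027*np.sin(a),0*a+.032],deck2w,(255,0,0))
cv2.imwrite("pics/w6o.png",im);cv2.imwrite("pics/w6z.png",im0)
E
```

```text
(no output)
```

View pics/w6o.png

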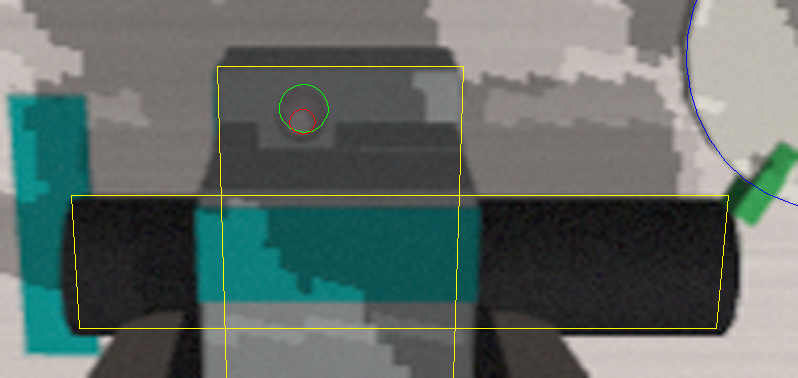

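View pics/w6z.png

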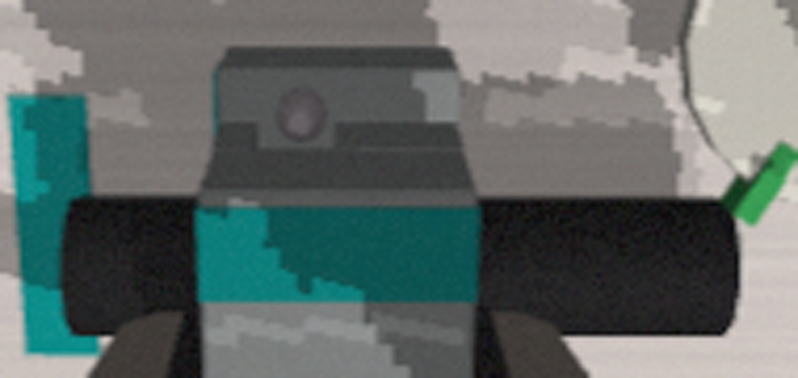

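```bash
python3 - <<'E'
from h import *
import pickle
from workcell import bot
f=np.load("fix2.npy"); dz=(Rz(f[2])@RD)[:,2]; M=Rz(f[2])@RD
bot.line_to(deck2w([0,0,.05],f)[0],max_speed=.08)
F0=M.T@np.array(bot.current_contact_force())
for h in np.arange(.048,.0345,-.002):
    bot.line_to(deck2w([0,0,h],f)[0],max_speed=.04)
    F=M.T@np.array(bot.current_contact_force())-F0; print(round(h,3),F.round(1),end="; ")
    if F[2]>12: break
print(M.T@(np.array(bot.current_ee_pos())-deck2w([0,0,0],f)[0]),bot.current_clock())
E
```

```text
0.048 [-1.6  1.5 -0.4]; 0.046 [-1.   0.5  0.1]; 0.044 [-0.9  1.2  0.3]; 0.042 [-1.1  1.   0.4]; 0.04 [-1.3  0.9 -0.1]; 0.038 [-1.7  1.2  0. ]; 0.036 [-4.8  0.8 10.8]; [ 3.95380673e-04 -8.23453798e-05  3.65443651e-02] 27.6917
```

The cap met the saddle face exactly at the seated height, after no resistance on the way down. I'll release it and go look over the nut.

```bash
python3 - <<'E'
from h import *
import pickle
from workcell import bot
f=np.load("fix2.npy"); R=rv(toolR(f,1)); M=Rz(f[2])@RD
bot.line_to(deck2w([0,0,.0352],f)[0],max_speed=.04); print(M.T@np.array(bot.current_contact_force()))
bot.set_gripper(.55,25)
print(M.T@np.array(bot.current_contact_force()))
bot.line_to(deck2w([0,0,.09],f)[0],max_speed=.2)
bot.line_to(deck2w([-.04,.08,.115],f)[0],max_speed=.3); bot.hold(.15)
c=bot.read_camera("wrist");pickle.dump(c,open("w7.pkl","wb"));cv2.imwrite("pics/w7.png",c["pixels"])
c=bot.read_camera("side")
cv2.imwrite("pics/s7.png",cv2.resize(c["pixels"][100:240,235:375],None,fx=4.2,fy=4.2,interpolation=cv2.INTER_CUBIC))
print(bot.current_clock())
E
```

```text
[-8.45571389  0.93257281 24.39457607]
[-0.63075096 -0.24938696  0.19030865]
29.5167
```

View pics/w7.png

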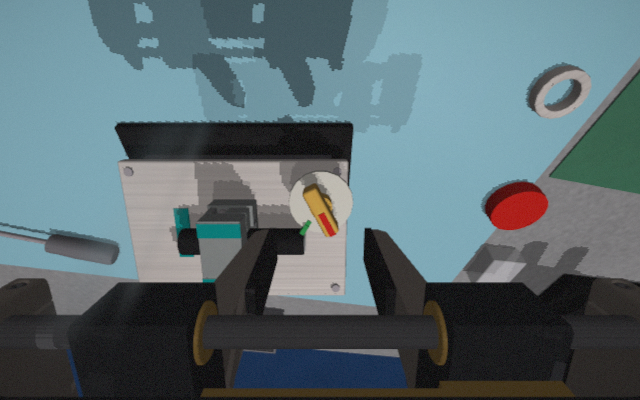

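View pics/s7.png

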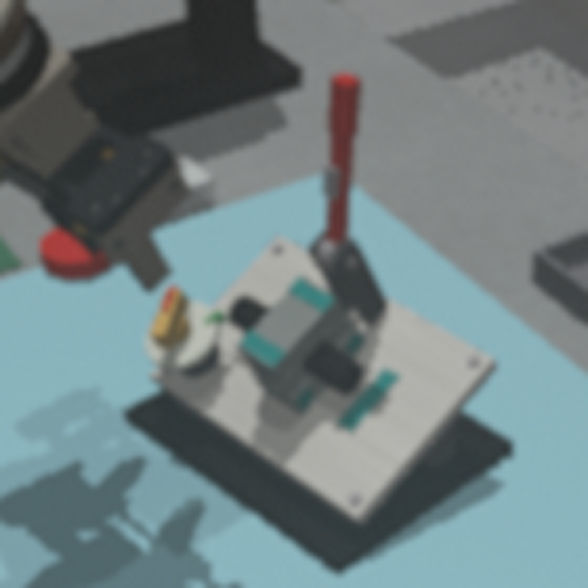

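The cap is down over the barrel and the lever is still open. Now I'll measure the nut and mark.

```bash
python3 - <<'E'
from h import *
import pickle
f=np.load("fix2.npy");c=pickle.load(open("w7.pkl","rb"))
x0,y0,s=280,160,8
im=cv2.resize(c["pixels"][160:250,280:360],None,fx=s,fy=s,interpolation=cv2.INTER_CUBIC)
def L(P,col,cl=True):
    uv=proj(c,deck2w(P,f)); uv=((uv-[x0,y0]+.5)*s-.5)
    cv2.polylines(im,[np.round(uv).astype(int)],cl,col,1)
a=np.linspace(0,6.28,40)
L(np.c_[-.04+.027*np.cos(a),.08+.027*np.sin(a),0*a+.032],(255,0,0))
def bar(an):
    t=.75-an; u=np.array([np.cos(t),np.sin(t),0]);v=np.array([-np.sin(t),np.cos(t),0]);o=np.array([-.04,.08,.059])
    return [o+.02*u+.006*v,o+.02*u-.006*v,o-.02*u-.006*v,o-.02*u+.006*v]
L(bar(.27),(255,0,255))
for m,col in((1.2,(0,0,255)),(1.3,(0,255,255)),(1.4,(255,0,0))):
  t=.75-m; L([[-.04+.018*np.cos(t),.08+.018*np.sin(t),.036],[-.04+.034*np.cos(t),.08+.034*np.sin(t),.036]],col,False)
cv2.imwrite("pics/w7z.png",im[:560])
E
```

```text
(no output)
```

View pics/w7z.png

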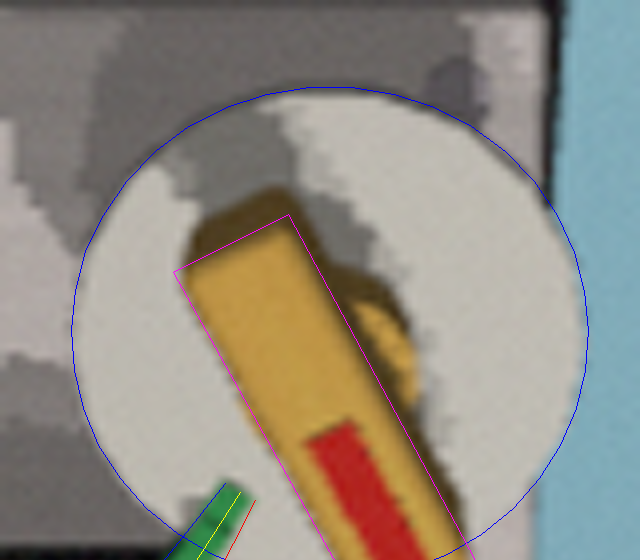

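```bash
python3 - <<'E'
from h import *
import pickle
for n,(x0,y0) in(("w7",(290,210)),("w6",(405,180)),("w3",(350,195)),("w1",(355,205))):
    c=pickle.load(open(n+".pkl","rb"))
    cv2.imwrite(f"pics/tab_{n}.png",cv2.resize(c["pixels"][y0:y0+35,x0:x0+35],None,fx=10,fy=10,interpolation=cv2.INTER_CUBIC))
ims=[cv2.imread(f"pics/tab_{n}.png") for n in("w7","w6")]; ims2=[cv2.imread(f"pics/tab_{n}.png") for n in("w3","w1")]
cv2.imwrite("pics/tabs.png",cv2.resize(np.vstack([np.hstack(ims),np.hstack(ims2)]),(600,600)))
E
```

```text
(no output)
```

View pics/tabs.png

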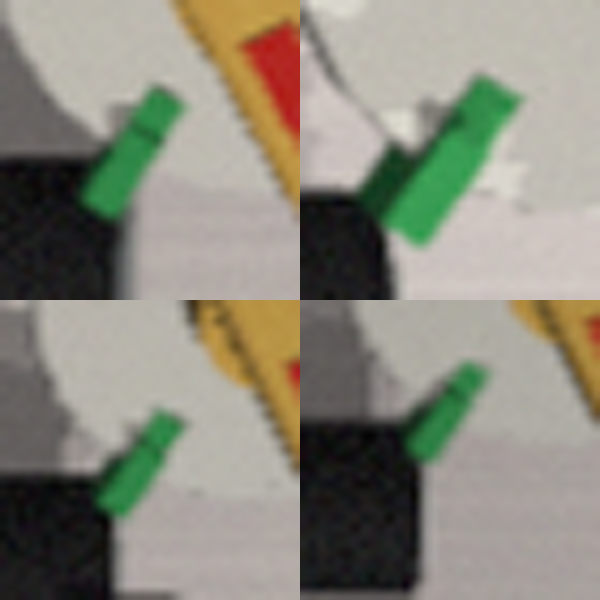

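```bash
python3 - <<'E'
from h import *
import pickle
f=np.load("fix2.npy");k=600/70
O={"w7":((290,210),(170,98),(102,205)),"w6":((405,180),(198,87),(103,234)),"w3":((350,195),(170,119),(110,207)),"w1":((355,205),(175,70),(122,152))}
M=Rz(f[2])@RD;o=np.array([f[0],f[1],.062])
for i in(1,2):
    obs=[(pickle.load(open(n+".pkl","rb")),(np.array(v[i])+.5)/k-.5+v[0]) for n,v in O.items()]
    r=least_squares(lambda p:np.concatenate([proj(c,o+M@p)[0]-uv for c,uv in obs]),[-.02,.07,.035])
    p=r.x;print(p,"r",np.hypot(p[0]+.04,p[1]-.08),"ang",.75-np.arctan2(p[1]-.08,p[0]+.04),r.fun.round(2))
for h in(.034,.0355,.037,.039):
  for i in(1,2):
    print(h,i,end=" ")
    for n,v in O.items():
        c=pickle.load(open(n+".pkl","rb"));uv=(np.array(v[i])+.5)/k-.5+v[0]
        R=np.array(c["R"]);C=-R.T@np.array(c["t"]);d=R.T@np.array([(uv[0]-c["cx"])/c["fx"],(uv[1]-c["cy"])/c["fy"],1])
        a=M.T@(C-o);b=M.T@d;P=a+b*(h-a[2])/b[2];print(n,round(.75-np.arctan2(P[1]-.08,P[0]+.04),3),round(np.hypot(P[1]-.08,P[0]+.04),4),end=" | ")
    print()
E
```

```text
[-0.02351931  0.07023595  0.03245763] r 0.019155935756006513 ang 1.2848523779726995 [-0.14 -0.15 -0.01  0.26  0.11 -0.06  0.07 -0.18]
[-0.01245548  0.06350195  0.03367102] r 0.032107417771063206 ang 1.2896540014461544 [-0.01  0.05 -0.08 -0.27  0.29  0.22 -0.16  0.16]
0.034 1 w7 1.289 0.0187 | w6 1.326 0.0189 | w3 1.313 0.019 | w1 1.309 0.0191 | 
0.034 2 w7 1.292 0.0319 | w6 1.289 0.0322 | w3 1.305 0.032 | w1 1.292 0.0318 | 
0.0355 1 w7 1.302 0.0182 | w6 1.361 0.0189 | w3 1.339 0.0187 | w1 1.336 0.0188 | 
0.0355 2 w7 1.3 0.0313 | w6 1.31 0.032 | w3 1.32 0.0316 | w1 1.308 0.0314 | 
0.037 1 w7 1.317 0.0177 | w6 1.396 0.0189 | w3 1.365 0.0184 | w1 1.364 0.0185 | 
0.037 2 w7 1.308 0.0308 | w6 1.331 0.0319 | w3 1.335 0.0313 | w1 1.324 0.0311 | 
0.039 1 w7 1.337 0.017 | w6 1.443 0.0189 | w3 1.401 0.0181 | w1 1.403 0.0182 | 
0.039 2 w7 1.319 0.03 | w6 1.359 0.0317 | w3 1.356 0.0308 | w1 1.347 0.0306 |
```

The mark triangulates to 1.29 (tab outer radius 32.1 mm, height 33.5 mm, consistent with what was given), and the nut is at 0.27. I'll grip the nut and turn it.

```bash
python3 - <<'E'
from h import *
import pickle
from workcell import bot
f=np.load("fix2.npy"); M=Rz(f[2])@RD
P=lambda h:deck2w([-.04,.08,h],f)[0]
bot.set_gripper(.42,30)
bot.goto(P(.085),rv(toolR(f,1,spin=.75-.27)))
bot.line_to(P(.039),max_speed=.1)
print(M.T@np.array(bot.current_contact_force()))
bot.set_gripper(0,30); print("op",bot.current_opening()*92,M.T@np.array(bot.current_contact_force()))
q=np.array(bot.current_joints()); qt=bot.inverse_kinematics(P(.039),rv(toolR(f,1,spin=.75-1.295))); print(np.round(np.array(qt)-q,3))
q1=q.copy(); 
for fr in(.5,1):
    qq=q+(np.array(qt)-q)*fr; bot.set_joints(qq); print("op",bot.current_opening()*92,(M.T@np.array(bot.current_contact_force())).round(1),np.round(bot.current_ft_torque(),2))
bot.hold(.2)
bot.set_gripper(.42)
bot.line_to(P(.085),max_speed=.2)
bot.goto(deck2w([-.04,.08,.115],f)[0],rv(toolR(f,1))); bot.hold(.15)
c=bot.read_camera("wrist");pickle.dump(c,open("w8.pkl","wb"));cv2.imwrite("pics/w8.png",c["pixels"])
print(bot.current_clock())
x0,y0,s=280,160,8
im=cv2.resize(c["pixels"][160:250,280:360],None,fx=s,fy=s,interpolation=cv2.INTER_CUBIC)
cv2.imwrite("pics/w8r.png",im[:590])
def L(P,col,cl=True):
    uv=proj(c,deck2w(P,f)); uv=((uv-[x0,y0]+.5)*s-.5)
    cv2.polylines(im,[np.round(uv).astype(int)],cl,col,1)
def bar(an):
    t=.75-an; u=np.array([np.cos(t),np.sin(t),0]);v=np.array([-np.sin(t),np.cos(t),0]);o=np.array([-.04,.08,.059])
    return [o+.02*u+.006*v,o+.02*u-.006*v,o-.02*u-.006*v,o-.02*u+.006*v]
L(bar(1.295),(255,0,255))
t=.75-1.295; L([[-.04+.018*np.cos(t),.08+.018*np.sin(t),.0335],[-.04+.034*np.cos(t),.08+.034*np.sin(t),.0335]],(0,255,255),False)
cv2.imwrite("pics/w8z.png",im[:590])
E
```

```text
[-0.27629352 -0.88137597  0.40552139]
op 16.18641363075912 [-0.7612461   0.15096531  4.5881893 ]
[ 0.000e+00  1.000e-03  1.000e-03  0.000e+00 -0.000e+00  1.025e+00]
op 15.870958855783787 [-0.9 -2.   5.8] [-0.27  0.27 -0.09]
op 16.083108987776903 [-0.9 -2.1  8.2] [-0.4   0.27 -0.16]
34.5083
```

View pics/w8z.png

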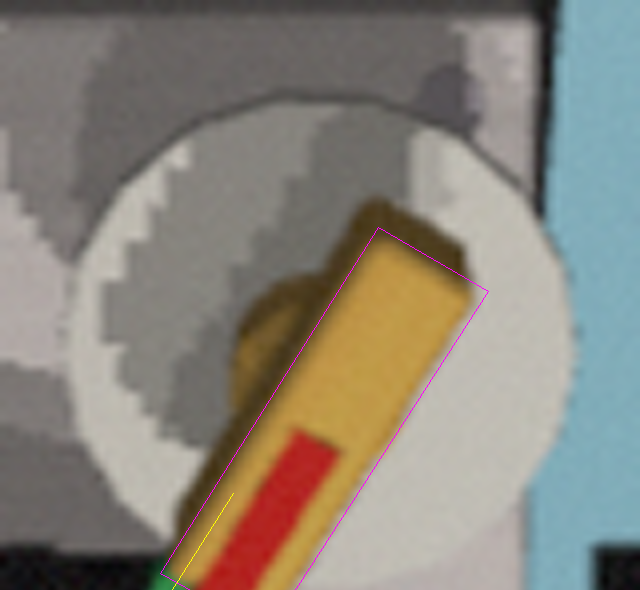

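View pics/w8.png

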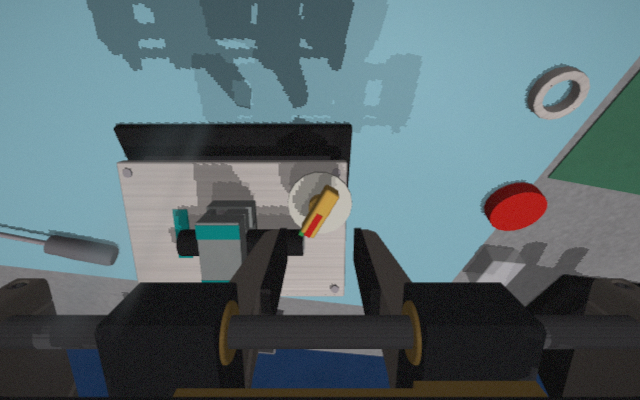

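```bash
python3 - <<'E'
from h import *
import pickle
f=np.load("fix2.npy");c=pickle.load(open("w8.pkl","rb"))
x0,y0,s=290,178,9
im=cv2.resize(c["pixels"][178:243,290:350],None,fx=s,fy=s,interpolation=cv2.INTER_CUBIC); im0=im.copy()
def L(P,col,cl=True):
    uv=proj(c,deck2w(P,f)); uv=((uv-[x0,y0]+.5)*s-.5)
    cv2.polylines(im,[np.round(uv).astype(int)],cl,col,1)
def bar(an):
    t=.75-an; u=np.array([np.cos(t),np.sin(t),0]);v=np.array([-np.sin(t),np.cos(t),0]);o=np.array([-.04,.08,.059])
    return [o+.02*u+.006*v,o+.02*u-.006*v,o-.02*u-.006*v,o-.02*u+.006*v]
L(bar(1.295),(255,0,255))
t=.75-1.295; L([[-.04+.018*np.cos(t),.08+.018*np.sin(t),.0335],[-.04+.032*np.cos(t),.08+.032*np.sin(t),.0335]],(0,255,255),False)
cv2.imwrite("pics/w8q.png",im);cv2.imwrite("pics/w8p.png",im0)
E
```

```text
(no output)
```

View pics/w8q.png

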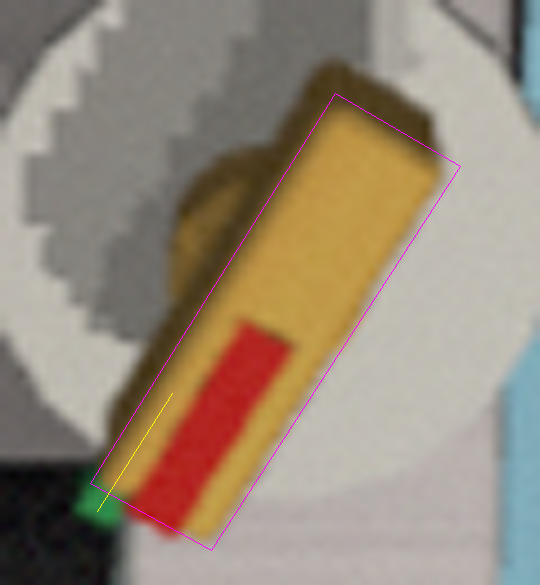

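View pics/w8p.png

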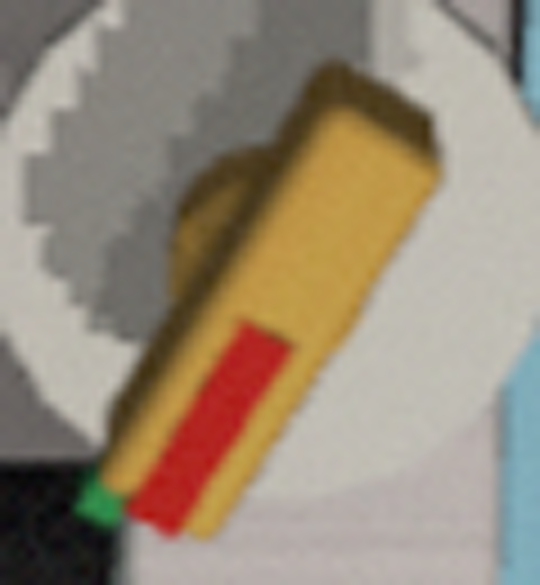

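```bash
cat > nutang.py <<'E'
from h import *
import pickle,sys
f=np.load("fix2.npy");M=Rz(f[2])@RD;o=np.array([f[0],f[1],.062])
def plane(c,uv,h):
    R=np.array(c["R"]);C=-R.T@np.array(c["t"])
    d=np.c_[(uv[:,0]-c["cx"])/c["fx"],(uv[:,1]-c["cy"])/c["fy"],np.ones(len(uv))]@R@M
    a=M.T@(C-o);return a+d*((h-a[2])/d[:,2])[:,None]
for n in sys.argv[1:]:
    c=pickle.load(open(n+".pkl","rb")); k=4
    im=cv2.resize(c["pixels"],None,fx=k,fy=k,interpolation=cv2.INTER_CUBIC).astype(int)
    ctr=proj(c,o+M@[-.04,.08,.055])[0]
    yy,xx=np.mgrid[:im.shape[0],:im.shape[1]]; uv=np.c_[((xx+.5)/k-.5).ravel(),((yy+.5)/k-.5).ravel()]
    P=plane(c,uv,.059); near=(np.hypot(P[:,0]+.04,P[:,1]-.08)<.026)
    b,g,r=[im[...,i].ravel() for i in range(3)]
    red=near&(r>120)&(g<80)&(b<80)
    bar=near&(((r>140)&(b<110)))&((r-b)>70)
    for nm,m in(("red",red),("bar",bar)):
        if m.sum()<20: print(n,nm,"few");continue
        rect=cv2.minAreaRect((P[m][:,:2]*1e4).astype(np.float32))
        bx=cv2.boxPoints(rect);e=[bx[1]-bx[0],bx[2]-bx[1]];e=max(e,key=np.linalg.norm);e=e*np.sign(e[0])
        Q=P[m][:,:2];w,V=np.linalg.eigh(np.cov(Q.T));v=V[:,1]*np.sign(V[0,1])
        print(n,nm,m.sum(),"rect size mm",np.round(np.array(rect[1])/10,1),"ang rect",round(.75-np.arctan2(e[1],e[0]),3),"pca",round(.75-np.arctan2(v[1],v[0]),3),"ctr",Q.mean(0).round(4))
E
python3 nutang.py w1 w3 w7 w8
```

```text
w1 red 1347 rect size mm [19.8  4.9] ang rect 0.277 pca 0.273 ctr [-0.0307  0.0847]
w1 bar 6492 rect size mm [39.2 16.6] ang rect 0.1 pca 0.263 ctr [-0.0399  0.0797]
w3 red 1447 rect size mm [19.9  4.3] ang rect 0.26 pca 0.262 ctr [-0.0308  0.0846]
w3 bar 7857 rect size mm [39.4 16.8] ang rect 0.263 pca 0.265 ctr [-0.04    0.0795]
w7 red 2312 rect size mm [19.9  4.8] ang rect 0.258 pca 0.264 ctr [-0.0307  0.0843]
w7 bar 11800 rect size mm [39.7 16.7] ang rect 0.315 pca 0.277 ctr [-0.0401  0.08  ]
w8 red 2367 rect size mm [ 5.  20.3] ang rect 1.289 pca 1.292 ctr [-0.0308  0.0746]
w8 bar 11023 rect size mm [11.1 40. ] ang rect 1.287 pca 1.284 ctr [-0.0398  0.0799]
```

The nut reads 1.288 against a mark of about 1.29, so it is set. Now I'll close the lever: pinch, swing back, then press down from above.

```bash
python3 - <<'E'
from h import *
import pickle
from workcell import bot
f=np.load("fix2.npy"); T=toolR(f,1);R=rv(T); zt=T[:,2]; M=Rz(f[2])@RD
def lev(a,r=.106): return deck2w([.054-r*np.cos(a),0,.064+r*np.sin(a)-.019],f)[0]
F=lambda:(M.T@np.array(bot.current_contact_force())).round(1)
bot.line_to(deck2w([-.02,.04,.20],f)[0],max_speed=.3)
bot.goto(lev(2.1)-zt*.07,R)
bot.line_to(lev(2.1),max_speed=.15); print(F())
bot.set_gripper(0,22); print("op",bot.current_opening()*92,F())
for a in np.linspace(2.1,0.02,8)[1:]:
    bot.line_to(lev(a),max_speed=.12); print(round(a,2),F(),round(bot.current_opening()*92,1))
bot.set_gripper(.42); print(F())
bot.line_to(lev(0)-zt*.06,max_speed=.2)
bot.set_gripper(0)
for h in [.085,.079,.076]+list(np.arange(.074,.062,-.0015)):
    bot.line_to(deck2w([-.05,0,h],f)[0],max_speed=.08); Fz=F(); print(round(h,4),Fz[2],end="; ")
    if Fz[2]>12: break
bot.line_to(deck2w([-.05,0,.12],f)[0],max_speed=.2)
bot.goto(deck2w([-.06,.01,.19],f)[0],R)
bot.set_gripper(.8); bot.hold(.1)
cs={n:bot.read_camera(n) for n in("top","side","wrist")}; pickle.dump(cs,open("c9.pkl","wb")); pickle.dump(cs["wrist"],open("w9.pkl","wb"))
cv2.imwrite("pics/w9.png",cs["wrist"]["pixels"]);cv2.imwrite("pics/t9.png",cs["top"]["pixels"])
cv2.imwrite("pics/s9.png",cv2.resize(cs["side"]["pixels"][100:240,235:375],None,fx=4.2,fy=4.2,interpolation=cv2.INTER_CUBIC))
cv2.imwrite("pics/w9z.png",cv2.resize(cs["wrist"]["pixels"][125:282,210:420],None,fx=3.8,fy=3.8,interpolation=cv2.INTER_CUBIC))
print(bot.current_clock())
E
python3 nutang.py w9
```

```text
[1.  0.4 0.5]
op 15.987098362873704 [-1.7 -1.   5.1]
1.8 [-1.2 -1.   5.7] 15.8
1.51 [-1.1 -0.5  8.9] 15.9
1.21 [-3.3 -0.4 11.4] 16.2
0.91 [-3.8 -2.4  4.9] 15.6
0.61 [-2.3 -4.6 -1.2] 15.7
0.32 [-5.7 -6.  -0.9] 15.7
0.02 [-7.6 -7.9 -1.3] 15.9
[ 0.2 -0.5  0.5]
0.085 0.5; 0.079 -0.4; 0.076 1.0; 0.074 1.1; 0.0725 -0.3; 0.071 4.0; 0.0695 26.0; 45.2417
w9 red 1361 rect size mm [ 5.3 19.9] ang rect 1.281 pca 1.285 ctr [-0.0309  0.0749]
w9 bar 5907 rect size mm [10.2 39.7] ang rect 1.287 pca 1.286 ctr [-0.0397  0.0799]
```

View pics/w9z.png

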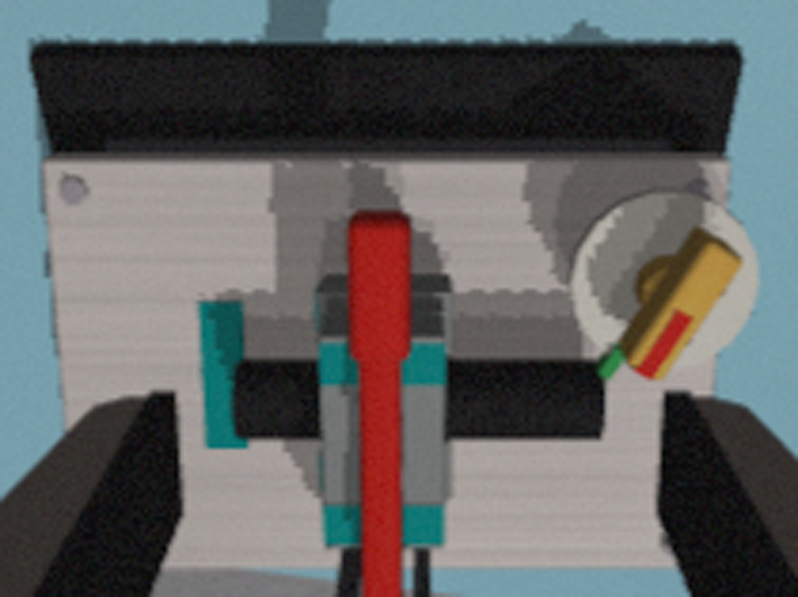

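View pics/s9.png

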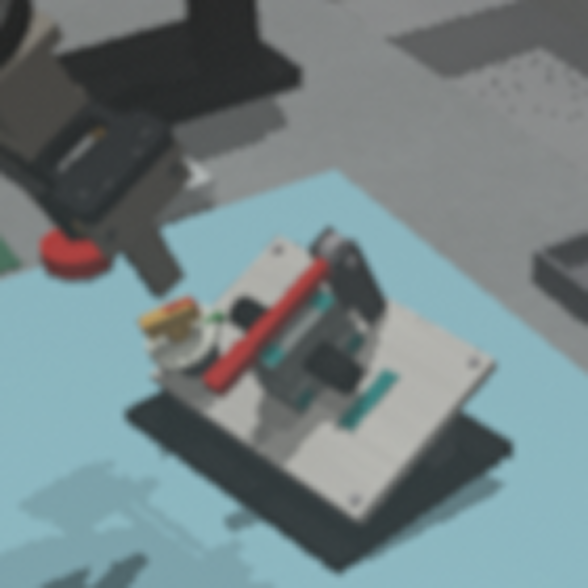

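View pics/t9.png

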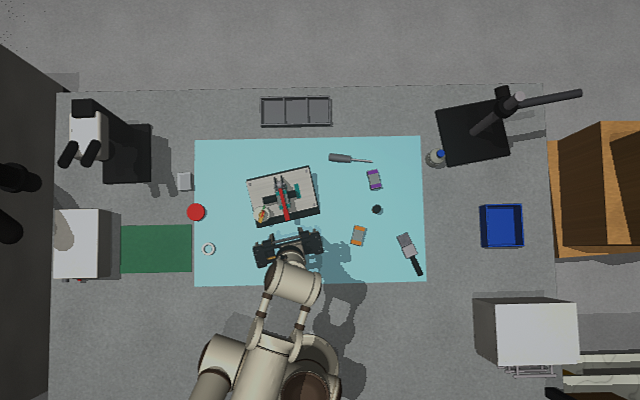

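The lever is closed: the handle sits at the same pixels as at the start, and its top met the fingers at 71 mm, the closed height. The nut reads 1.286, the tab hasn't moved, and the bystanders sit at the same pixels as before. Handing in.

```bash
python3 - <<'E'
from workcell import bot
print(bot.current_contact_force(),bot.current_clock()); print(bot.job_done()); print(bot.current_clock())
E
```

```text
[-0.81208806 -0.04054528 -1.13154431] 45.2417
the job is handed in; nothing more can be done
None
the job is handed in; nothing more can be done
```

I opened the lever, seated the teal cap, set the nut to the green mark and closed the lever onto the cap. The job was handed in at about 45 s with the gripper open and clear; no verdict is reported.

- **Lever open:** after the first pull, the top and side views read about 2.0 while the wrist view read about 2.08. I pushed it onto its stop (force rose to 11 N, and the side view then matched 2.1) before touching the cap.
- **Cap:** it went down over the dowels without resistance and met the saddle face at its seated height. I then pressed it with about 24 N before releasing it.
- **Nut:** it reads 1.286 in the last picture against a mark measured at about 1.29, good to roughly 0.02 rad. The jaws read 16 mm on the 12 mm bar, so they may have gripped something wider, perhaps the hub below the bar. The nut still turned to the set angle. The dial's green tab shows no visible movement.
- **Lever closed:** I swung it back and pressed it down to a firm stop, peaking at 26 N. The handle top was at its closed height and the picture matches the starting view.
- **Bench:** the other caps and bench items are where they were in the first top view, judged by eye.

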